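# Seat a battery pack in the discharge tester and set the load lever to its marker

## Task

Load-test the cased battery pack. So that it is never connected under load, first bring the tester's load lever fully back to its idle stop; then lay the pack in the tester's slideway, contact end leading, and push it fully home until the spring catch snaps up behind it; last, with the pack in, move the load lever forward until it lines up with the set marker, and leave it there. Do not shift the set marker, and leave the other things on the bench where they lie.

Things in the scene. Friction and masses are not known exactly. Their poses are not given: they have to be found in the camera images.
- discharge_tester: Fixed low grey bench set, 250 (x) x 270 (y) mm, deck top 30 mm above the bench; origin at the centre of its underside, x to its back (away from the robot at yaw 0), y to its left, z up. Left: aluminium slideway along x. Right: black quadrant with the load lever. Along the back, x = 89 to 123 mm, a finned heat sink, 72 mm high; a read-out wedge 64 mm high behind the quadrant.
- slideway_end (a point): Point on the flat slideway bed at the foot of its black end stop (80 mm high), on the centre line, 34 mm above the bench; at x = 75, y = 60, z = 34 mm in the tester's frame, same axes. The slideway runs from here to -x, open above and at its mouth. Two fences, 76 mm apart inside, 6 mm thick, 13 mm high, run from x = 0 to -175 mm here, then flare to 92 mm apart at -198.
- slideway_lips (a point): Point on the bed centre line, 45 mm before slideway_end. From here to the end stop, lips reach in over the bed from both fences: 64 mm apart, underside 10 mm and top 15 mm above the bed. A pack is laid flat between the fences with its nose a few mm before this point or farther back, then pushed under the lips to the stop; the flange goes under them.
- catch (a joint): Spring catch in the bed, a 24 mm wide steel wedge on the centre line, ramp towards the mouth: 0 m = up, standing 6 mm above the bed; 0.0068 m = pressed flush. The pack's own weight and a push press it down (1 to 2 N). Its upright face is 1.5 mm behind the pack's rear edge when the pack is against the stop: then it springs back to 0.
- load_lever (a joint): Angle of the load lever (rad): 0 = idle stop, leaning 0.6 rad from upright towards the tester's near side (-x); grows as it is moved to the tester's back; 0.6 = upright; 1.2 = full-load stop. Stays where it is left; moving it takes about 2 to 3 N at the grip.
- lever_pivot (a point): Pivot of load lever and set marker, on the lever's middle: x = -10, y = -95, z = 45 mm in the tester's frame, same axes; lever and marker turn about y. The quadrant round it: two black cheeks, 44 mm wide in all, rounded top 62 mm above this point, with white graduations every 0.1 rad from idle to full load.
- lever_grip (a point): Centre of the lever's black grip bar (26 mm diameter, 50 mm long, along the tester's y), 125 mm from the pivot; its z axis points up along the lever. The steel arm under it is 16 mm (in the swing direction) x 10 mm, with a pointer at 64 to 78 mm from the pivot.
- set_marker (a joint): Angle of the set marker (rad), on the same zero and scale as the load lever: the lever lines up with the marker when both joint values are equal. It is a stiff steel clip, 14 mm wide, on the right cheek of the quadrant.
- marker_point (a point): Tip of the set marker's pointed fin, 84 mm from the pivot and 20 mm to the right of the lever's middle; its z axis points from the pivot outwards through the marker.
- battery_pack: Loose cased slide-on battery pack, about 0.42 kg: a black flange 110 (x) x 72 (y) x 8 mm with a grey body over its whole length, 56 mm wide (y), up to 54 mm high. Origin at the centre of its underside, +x towards the contact end (four dark slots; flange corners chamfered there), z up.
- pack_nose (a point): Middle of the pack's lower front edge, 55 mm from its origin along +x; it meets slideway_end when the pack is home.
- glue_bottle: Standing glue bottle, 31 mm diameter, 107 mm high; bystander, origin under its centre.
- black_tape: Roll of black tape, 53 mm diameter, 19 mm high; bystander, origin under its centre.
- screwdriver: Screwdriver lying along its y, 195 mm long, 28 mm thick handle; bystander.
- flush_cutters: Side cutters lying along their y, 126 x 43 x 10 mm; bystander.
- flat_pack_1: Flat blue cell pack with leads, 116 x 52 x 9 mm; bystander.
- flat_pack_2: Flat blue cell pack with leads, 119 x 52 x 9 mm; bystander.
- flat_pack_3: Flat blue cell pack with leads, 114 x 52 x 9 mm; bystander.
- tweezers: Tweezers lying along their y on the tester's deck, between slideway and quadrant, 126 x 13 x 9 mm; bystander.

How it is judged:
On the way, in this order (a step that is already met when the one before it is completed fails the run):
1. the load lever is back at its idle stop, the pack not yet under the slideway's lips (value of joint load_lever below 0.06 rad and distance between pack_nose and slideway_end above 0.045 m), for 0.2 s.
2. with the lever still at idle, the pack is fully home and the catch is up behind it (value of joint load_lever below 0.09 rad and x of pack_nose in the frame of slideway_end above -0.004 m and distance between pack_nose and slideway_end below 0.007 m and value of joint catch below 0.002 m), for 0.2 s.
3. the load lever lines up with the set marker (angle between the z axis of lever_grip and the z axis of marker_point, either way round below 0.06 rad), for 0.2 s.
At the end, for the whole second after the job is handed in: The pack lies home in the slideway, contact end against the stop (within 4 mm along the slideway, 7 mm in all), the catch is up behind it (within 2 mm), and the load lever stands within 0.06 rad (3.4 degrees) of the set marker, everything at rest (x of pack_nose in the frame of slideway_end above -0.004 m and distance between pack_nose and slideway_end below 0.007 m and value of joint catch below 0.002 m and angle between the z axis of lever_grip and the z axis of marker_point, either way round below 0.06 rad and linear speed of battery_pack below 0.01 m/s); the robot touches nothing.
It fails at once if the set marker is shifted (more than 4 mm) (distance of marker_point from where it was at the start of the episode above 0.004 m).
It fails at once if a bystander is shifted more than 25 mm (distance of any of glue_bottle, black_tape, screwdriver, flush_cutters, flat_pack_1, flat_pack_2, flat_pack_3, tweezers from where it was at the start of the episode above 0.025 m).
It also fails if it takes over 72 s, if anything falls off the work surface, if the arm or the gripper's body presses on something with over 40 N, if the wrist force passes 120 N, or if a joint passes its speed limit or range.

## Robot

A 7-joint arm with a two-finger parallel gripper is mounted at the origin on a cart in front of the work surface, level with it; the furniture and walls round the work are solid. World frame = base frame: x ahead of the robot, y to its left, z up, the work surface at z = 0. Lengths are in m, angles in rad, forces in N, time in s.
With the tool pointing down it reaches from about 0.425 to 0.925 m from the base axis. Payload 6.8 kg.
Tool frame: the origin (TCP) lies at the very end of the fingers, on their centre line; the grasp point (between the pads) lies 19 mm behind it; z points along the fingers, y is the line along which they close (so a half turn about z gives the same grasp; the last joint's range is limited). The gripper opens to 88 mm and grips with 3 to 60 N. Pads are 20 mm wide; open, the fingers measure 115 mm over their backs; the gripper's body (75 mm by 178 mm) begins 61 mm behind the grasp point.
Start: joints at [-1.378, 0.477, 0.022, 1.555, -0.011, 1.109, -0.083], TCP at [0.2, 0.645, 0.223] pointing down, gripper open.
Joint ranges: [-2.96, 2.96], [-0.34, 2.1], [-1.41, 1.46], [0.24, 2.44], [-1.37, 4.51], [0.17, 1.92], [-2.96, 2.96]. Speed limits (rad/s): [2.39, 2.39, 3.14, 3.14, 3.14, 3.14, 3.14].

## Interface

Orientations are given as a 3x3 rotation matrix whose columns are the frame's x, y, z axes.
In Python, from plant import env, viewer, ticket gives the robot as it stands. The module is installed in compiled form; this text tells all that it offers.
- The arm moves only by the tool move_arm, never from a script. Its argument "rows" is one flat list of numbers, 7 for each row, row after row: the shift along the world's x, y, z in mm, then the turn, a rotation vector about the world's x, y, z in degrees, then the closure, from 0 (fully open) to 1 (shut). A call has exactly 8 rows; each row is the pose to reach, as a shift and turn from the pose commanded when the call began; what a row does not reach only later rows make up. A row lasts 1/8 s, in which the tool goes at most 62.5 mm and 10.7 degrees, less where a joint would pass 70% of its speed; a pose out of reach is approached as far as the arm can. A call with a gripper value outside its range is refused whole. The fingers move at their own pace and stop on an object; the grip force is fixed at half the most. Time passes only in rows, so rows that repeat a pose let the fingers close, or fill a call up. It gives the time, the measured TCP pose, the force, the opening and the grip force at its end, in the units of the state.
- env.state(): the state, without advancing time (a new reading comes with each control period).
- viewer.grab_frame(name): name is "scene" or "top"; returns the picture (384x512x3 uint8, red, green, blue); there is no depth.
- viewer.calibration(name): a dict with "vertical_fov" (degrees; the focal length in pixels is half the picture's height over the tangent of half this angle, whatever the lens; pixels are square), "cx", "cy" (the principal point, pixels), "extrinsics" (4x4, takes a point from world to camera coordinates). Camera axes: x right, y down, z forward; pixel columns grow to the right and rows downward; lengths in m; the calibration is good to about 2 mm. A picture is of the moment at which its call begins. calibration takes no time and is no camera call.
- ticket.sign_off(): hands the job in; it is judged then, once.
Trained networks look in the newest picture that a camera, given by its name, has taken for a name from the list of things; names that differ only in an ending like _2 or _b are one class to them, and where a whole thing is asked for, a point or a joint stands for the part that bears it (a point fixed in the world has none). Each returns a list of dicts, best first, with "confidence" (0 to 1); they miss things now and then, are a little off and sometimes report something else, mostly with a low value. They report only what shows in the picture. A call takes as long as a camera call.
- viewer.look_for(camera, label): "at" ([x, y, z] in m, in the coordinates of the camera as it stood for that picture, good to about 4 mm: the middle of the surface that is visible of it).
The state is a dict: "time": time; "joint_positions": joint angles; "qd": joint speeds; "effort": joint torques, N m; "ee_pos": TCP position; "ee_rot": TCP orientation; "contact_force": force on the tool from outside, world axes, zero at the start; "moment": the same for the moment, N m; "gripper_width": finger opening in m; "gripper_force": force on a finger pad.
Only numpy, scipy, OpenCV 4.12 (cv2) and the standard library are available. Lean on these libraries where they do the work, as an engineer would, in place of code of your own. Each camera call takes 0.05 s, during which the arm holds its last target. There are 200 camera calls.

## Working session

There is one attempt and no reset: what is moved stays moved. The work goes in short steps, Python scripts to look and compute and a tool call to move; the robot and the scene stay as the last step left them, time stands still between calls to the robot, and variables do not carry over. Pictures are saved under pics/ and viewed, at most 10 in all, crops included, and the job is handed in when it is done.

Besides the shell and the picture viewer there is one more tool, called after "Request:" as a command line: name --argument value ..., lists and objects as JSON in quotes. move_arm: Moves the arm, as the interface text tells. Its arguments: {"type":"object","properties":{"rows":{"type":"array"}},"required":["rows"]}

```bash
mkdir -p pics; cat > h.py <<'E'
import numpy as np, cv2
from plant import env, viewer, ticket
def cal(n):
    c=viewer.calibration(n); f=192/np.tan(np.radians(c["vertical_fov"])/2)
    return f,c["cx"],c["cy"],np.array(c["extrinsics"])
def proj(n,P):
    f,cx,cy,E=cal(n); p=E[:3,:3]@np.array(P)+E[:3,3]
    return np.array([f*p[0]/p[2]+cx,f*p[1]/p[2]+cy])
def ray(n,uv):
    f,cx,cy,E=cal(n); d=np.array([(uv[0]-cx)/f,(uv[1]-cy)/f,1.]); R=E[:3,:3]
    return -R.T@E[:3,3], R.T@d
def onz(n,uv,z):
    o,d=ray(n,uv); return o+d*(z-o[2])/d[2]
def tri(uv1,uv2,n1="scene",n2="top"):
    A=[];b=[]
    M=np.zeros((3,3));v=np.zeros(3);rs=[ray(n1,uv1),ray(n2,uv2)]
    for o,d in rs:
        d=d/np.linalg.norm(d);Q=np.eye(3)-np.outer(d,d);M+=Q;v+=Q@o
    p=np.linalg.solve(M,v)
    return p
def look(n,l):
    f,cx,cy,E=cal(n); out=[]
    for r in viewer.look_for(n,l):
        p=np.array(r["at"]); out.append((round(r["confidence"],2),np.round(E[:3,:3].T@(p-E[:3,3]),4)))
    return out
def save(n,name,crop=None,s=1):
    im=viewer.grab_frame(n)
    if crop: im=im[crop[1]:crop[3],crop[0]:crop[2]]
    im=cv2.resize(im,None,fx=s,fy=s,interpolation=cv2.INTER_CUBIC)
    cv2.imwrite("pics/"+name,im[:,:,::-1])
E
python3 - <<'E'
from h import *
for n in("scene","top"):
    f,cx,cy,E=cal(n); print(n,f,cx,cy,"pos",np.round(-E[:3,:3].T@E[:3,3],3),np.round(E[2,:3],2))
    save(n,n+"1.png",None,1.5)
    for l in ["discharge_tester","catch","load_lever","lever_grip","set_marker","marker_point","battery_pack","glue_bottle","black_tape","screwdriver","flush_cutters","flat_pack_1","tweezers"]:
        print(l,[(c,p.tolist()) for c,p in look(n,l)[:3]])
s=env.state();print(s["time"],s["ee_pos"],s["ee_rot"],s["gripper_width"],s["contact_force"])
E
```

```text
scene 411.69681911502204 259.94411135113825 193.98286571865626 pos [-0.347 -0.549  0.719] [ 0.74  0.45 -0.5 ]
discharge_tester [(0.59, [0.5818, 0.0044, 0.0307])]
catch []
load_lever [(0.7, [0.6006, -0.0572, 0.1647])]
lever_grip [(0.59, [0.5964, -0.0566, 0.1671])]
set_marker [(0.37, [0.5823, 0.004, 0.0328]), (0.18, [0.4348, -0.4064, 0.0494])]
marker_point []
battery_pack [(0.66, [0.4305, -0.4039, 0.0498]), (0.42, [0.3482, 0.2272, 0.0052])]
glue_bottle [(0.53, [0.5768, -0.355, 0.0461])]
black_tape [(0.68, [0.4546, -0.2398, 0.0175])]
screwdriver [(0.74, [0.3444, -0.3385, 0.0235]), (0.53, [0.3479, 0.2279, 0.0016])]
flush_cutters [(0.54, [0.3666, -0.0962, 0.0106])]
flat_pack_1 [(0.85, [0.3485, 0.1014, 0.0057]), (0.56, [0.4933, 0.3813, 0.0051]), (0.55, [0.3467, 0.2249, 0.0061])]
tweezers [(0.61, [0.5572, 0.0207, 0.0342])]
top 346.6632975324822 257.7755013942053 190.91699517899352 pos [ 0.457 -0.018  1.074] [ 0.06  0.01 -1.  ]
discharge_tester [(0.9, [0.6063, 0.0428, 0.0364])]
catch []
load_lever [(0.67, [0.6036, -0.0607, 0.1792])]
lever_grip [(0.69, [0.6076, -0.0539, 0.1786])]
set_marker [
[... 166 characters left out ...]
0.29, [0.4619, -0.2392, 0.0245])]
glue_bottle [(0.66, [0.5864, -0.3488, 0.054])]
black_tape [(0.74, [0.4611, -0.2428, 0.0266])]
screwdriver [(0.84, [0.3563, -0.3321, 0.0232]), (0.52, [0.3578, 0.1052, 0.0066])]
flush_cutters [(0.8, [0.3756, -0.095, 0.0081]), (0.58, [0.6061, 0.0383, 0.0347])]
flat_pack_1 [(0.86, [0.3566, 0.1059, 0.004]), (0.67, [0.3523, 0.2316, 0.0094]), (0.56, [0.5017, 0.3878, 0.0017])]
tweezers [(0.47, [0.5718, 0.1034, 0.0393])]
1.4 [0.19998159 0.6447154  0.22264419] [[-9.55102840e-01  2.96274476e-01  5.12330051e-06]
 [ 2.96274476e-01  9.55102840e-01 -9.97207816e-07]
 [-5.18872609e-06  5.65467158e-07 -1.00000000e+00]] 0.08772719513380778 [ 0.11543374 -0.11253362  1.61962055]
```

View images.

View pics/scene1.png

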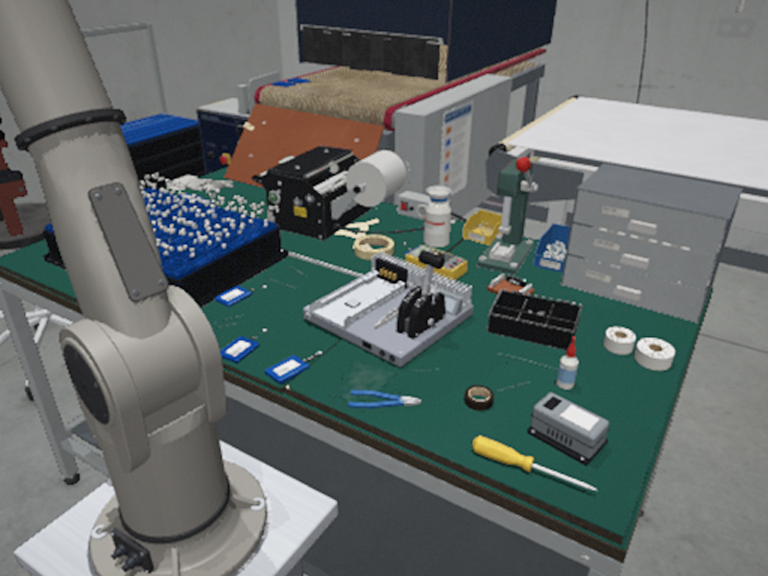

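View pics/top1.png

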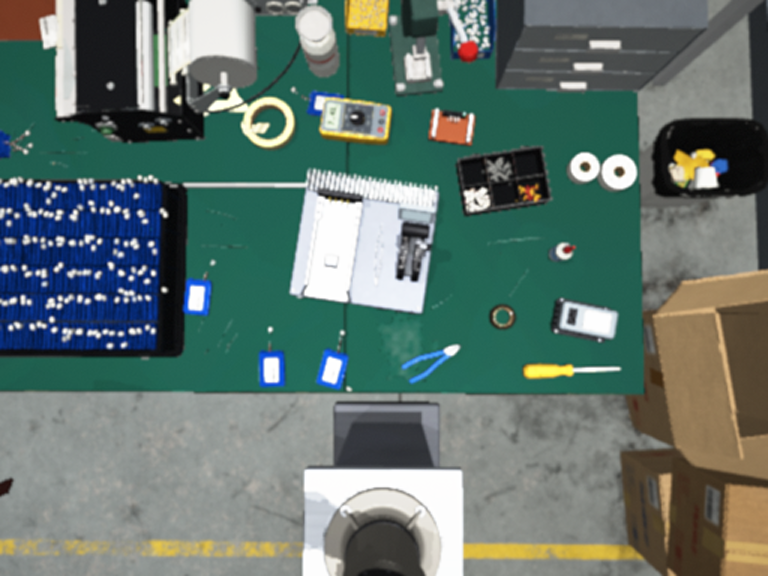

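```bash
python3 - <<'E'
from h import *
t=viewer.grab_frame("top");s=viewer.grab_frame("scene")
def c(im,x0,y0,w,h,k): return cv2.resize(im[y0:y0+h,x0:x0+w],None,fx=k,fy=k,interpolation=cv2.INTER_CUBIC)
a=np.zeros((600,800,3),np.uint8)
def put(i,x,y): a[y:y+i.shape[0],x:x+i.shape[1]]=i
put(c(t,190,110,110,100,4),0,0)         # tester top 440x400
put(c(t,360,190,60,45,6),440,0)         # pack top 360x270
put(c(s,345,255,65,55,5),440,270)        # pack scene 325x275
cv2.imwrite("pics/m1.png",a[:,:,::-1])
b=c(s,200,160,118,85,6.7); cv2.imwrite("pics/m2.png",b[:570,:790,::-1])
E
```

```text
(no output)
```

View pics/m1.png

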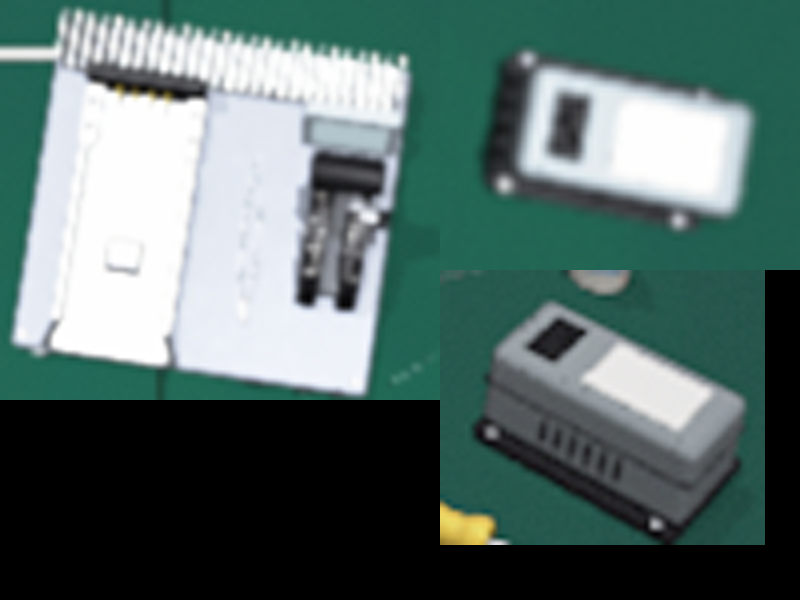

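View pics/m2.png

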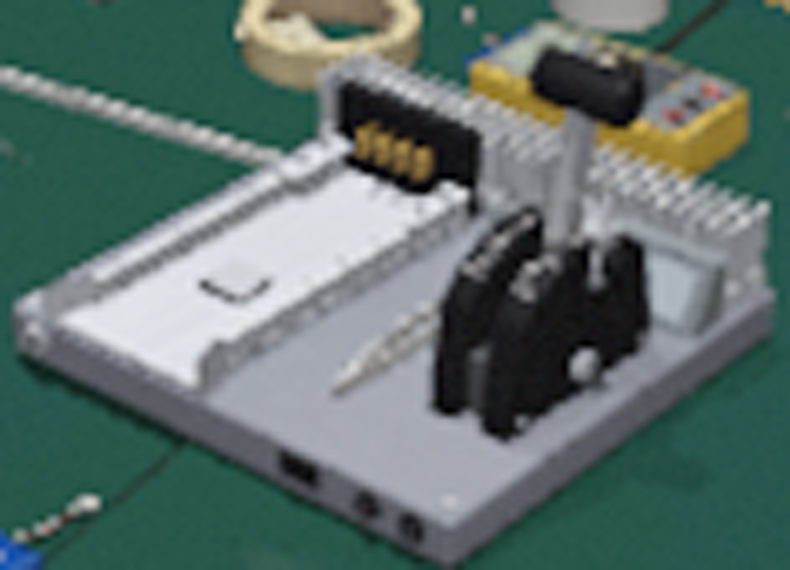

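```bash
cat > fit.py <<'E'
from h import *
from scipy.optimize import least_squares
T=lambda c,k=4,o=(190,110):((c[0]+.5)/k-.5+o[0],(c[1]+.5)/k-.5+o[1])
S=lambda c:T(c,6.7,(200,160))
def W(p,X):
    c,s=np.cos(p[2]),np.sin(p[2]);return np.array([p[0]+c*X[0]-s*X[1],p[1]+s*X[0]+c*X[1],X[2]])
obs=[("top",(-.125,.135,.03),T((12,345))),("top",(-.125,-.135,.03),T((365,395))),("top",(.123,.135,.072),T((62,12))),("top",(.123,-.135,.072),T((408,60))),
("scene",(-.125,.135,.03),S((16,308))),("scene",(-.125,-.135,.03),S((448,530))),("scene",(.123,-.135,.072),S((768,210)))]
f=lambda p:np.concatenate([proj(n,W(p,X))-uv for n,X,uv in obs])
r=least_squares(f,[.6,.04,-.1],loss="soft_l1");p=r.x
if __name__=="__main__":
    print("tester",p,np.degrees(p[2]));print(np.round(f(p).reshape(-1,2),1))
    for nm,a,b in [("grip",(588,85),(348,172)),("marker",(600,240),(370,215))]:
        P=tri(S(a),T(b));c,s=np.cos(p[2]),np.sin(p[2]);d=P[:2]-p[:2]
        L=np.array([c*d[0]+s*d[1],-s*d[0]+c*d[1],P[2]]);print(nm,P.round(4),"local",L.round(4),"ang",.6+np.arctan2(L[0]+.01,L[2]-.045),"rad",np.hypot(L[0]+.01,L[2]-.045))
    # overlays
    def over(n,k,o,w,h,extra=[]):
        im=viewer.grab_frame(n)[o[1]:o[1]+h,o[0]:o[0]+w];im=cv2.resize(im,None,fx=k,fy=k,interpolation=cv2.INTER_CUBIC)
        q=lambda X:tuple(int(v) for v in ((proj(n,W(p,X))-o+.5)*k-.5))
        def line(X,Y,c=(255,0,0)): cv2.line(im,q(X),q(Y),c,1)
        C=[(-.125,.135,.03),(-.125,-.135,.03),(.125,-.135,.03),(.125,.135,.03)]
        for i in range(4): line(C[i],C[(i+1)%4])
        for y in(.038,-.038): line((.075,.06+y,.047),(-.1,.06+y,.047));line((-.1,.06+y,.047),(-.123,.06+y*46/38,.047))
        for y in(.032,-.032): line((.075,.06+y,.049),(.03,.06+y,.049),(0,200,0))
        line((.075,.02,.08),(.075,.1,.08),(0,0,255));line((.075,.06,.034),(-.125,.06,.034),(0,0,255))
        for a in np.arange(0,1.21,.2):
            u=lambda R,y=-.115:(-.01+R*np.sin(a-.6),y,.045+R*np.cos(a-.6)); line(u(.055),u(.084),(255,255,0))
        return im
    a=over("top",6,np.array([235,110]),65,80);b=over("scene",4,np.array([200,160]),100,85)
    c=over("top",3,np.array([190,110]),110,60)
    A=np.zeros((600,800,3),np.uint8);A[:480,:390]=a;A[:340,400:]=b;A[345:525,400:730]=c
    cv2.imwrite("pics/o1.png",A[:,:,::-1])
E
python3 fit.py
```

```text
tester [ 0.60780335  0.03986367 -0.13492208] -7.730465555231916
[[-0.6  0.4]
 [-0.2  0.4]
 [-3.2 -0.4]
 [ 1.4  0.1]
 [-1.  -0.2]
 [ 1.1 -0.7]
 [ 2.4  0.7]]
grip [ 0.6112 -0.0569  0.1694] local [ 0.0164 -0.0955  0.1694] ang 0.8093668793722989 rad 0.1271558379515317
marker [ 0.592  -0.0757  0.1062] local [-1.000e-04 -1.167e-01  1.062e-01] ang 0.7601014170519449 rad 0.062037734355405404
```

View pics/o1.png

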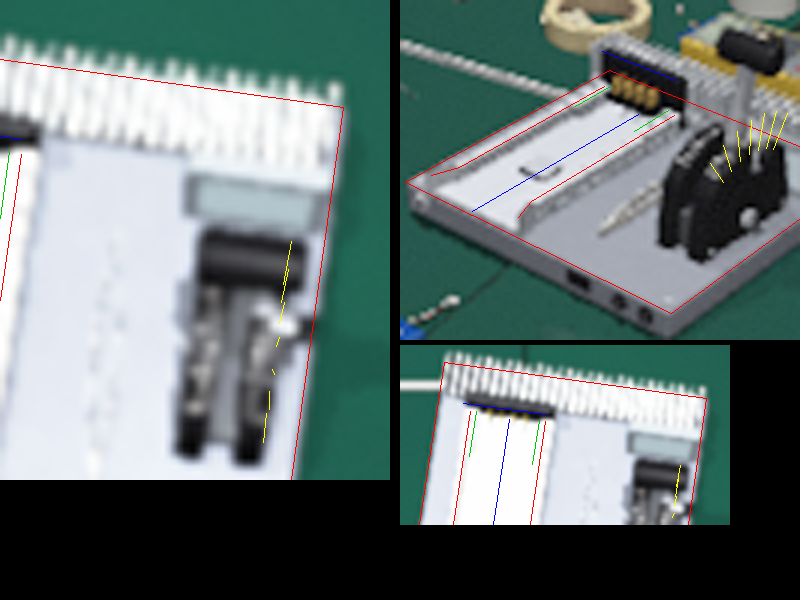

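Request:
move_arm --rows '[30,-51,8,0,0,-10,0,60,-102,16,0,0,-20,0,90,-153,24,0,0,-30,0,120,-205,32,0,0,-40,0,150,-256,40,0,0,-50,0,180,-308,48,0,0,-60,0,210,-359,56,0,0,-70,0,240,-410,60,0,0,-80.5,0]'

```text
time: 2.65
ee_pos: [0.4409, 0.2331, 0.2835]
ee_rot: [[0.14, 0.99, 0.001], [0.99, -0.14, 0.001], [0.002, 0.001, -1.0]]
contact_force: [0.9, -0.3, -0.4]
gripper_width: 0.0876
gripper_force: 0.0
```

```bash
python3 - <<'E'
from h import *
import fit
from scipy.optimize import least_squares
obs=fit.obs
def f(q):
    out=[]
    for n,X,uv in obs:
        X=list(X)
        if X[2]>.07: X[1]=np.sign(X[1])*q[3]
        out.append(proj(n,fit.W(q,X))-uv)
    return np.concatenate(out)
r=least_squares(f,[.6,.04,-.13,.13]);print(r.x,np.round(f(r.x).reshape(-1,2),1).tolist())
s=env.state();print(s["time"],s["ee_pos"],s["ee_rot"].round(3).tolist() if hasattr(s["ee_rot"],"round") else s["ee_rot"],s["joint_positions"])
E
```

```text
[ 0.60766291  0.03854663 -0.14220262  0.12730092] [[-0.4, 0.1], [-0.1, 0.8], [0.2, -0.2], [-0.5, 0.1], [-0.6, -0.3], [1.0, -0.5], [0.7, 0.2]]
2.65 [0.44094918 0.23312419 0.28349389] [[0.14, 0.99, 0.001], [0.99, -0.14, 0.001], [0.002, 0.001, -1.0]] [-1.02391735  0.12089218  0.45764606  1.91742607 -0.06008005  1.1146368
 -0.68362625]
```

Request:
move_arm --rows '[29,-48,0,0,0,0,0,58,-97,0,0,0,0,0,87,-145,0,0,0,0,0,116,-194,0,0,0,0,0,145,-242,0,0,0,0,0,170,-290,0,0,0,0,0,170,-290,-40,0,0,0,0,170,-290,-80,0,0,0,0]'

```text
time: 3.65
ee_pos: [0.6105, -0.0562, 0.202]
ee_rot: [[0.136, 0.991, 0.001], [0.991, -0.136, -0.0], [0.0, 0.001, -1.0]]
contact_force: [0.8, 1.3, -0.5]
gripper_width: 0.088
gripper_force: 0.0
```

Request:
move_arm --rows '[0,0,-20,0,0,0,0,0,0,-42,0,0,0,0,0,0,-42,0,0,0,0.3,0,0,-42,0,0,0,0.58,0,0,-42,0,0,0,0.58,0,0,-42,0,0,0,0.58,0,0,-42,0,0,0,0.58,0,0,-42,0,0,0,0.58]'

```text
time: 4.65
ee_pos: [0.61, -0.0553, 0.1608]
ee_rot: [[0.135, 0.991, 0.0], [0.991, -0.135, 0.0], [0.0, 0.0, -1.0]]
contact_force: [0.8, -0.4, 0.2]
gripper_width: 0.0372
gripper_force: 0.0
```

```bash
python3 - <<'E'
from h import *
t=viewer.grab_frame("top");s=viewer.grab_frame("scene")
def c(im,x0,y0,w,h,k): return cv2.resize(im[y0:y0+h,x0:x0+w],None,fx=k,fy=k,interpolation=cv2.INTER_CUBIC)
a=np.hstack([c(s,250,120,80,100,5),c(t,230,110,80,100,5)]);cv2.imwrite("pics/l1.png",a[:,:,::-1])
E
```

```text
(no output)
```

View pics/l1.png

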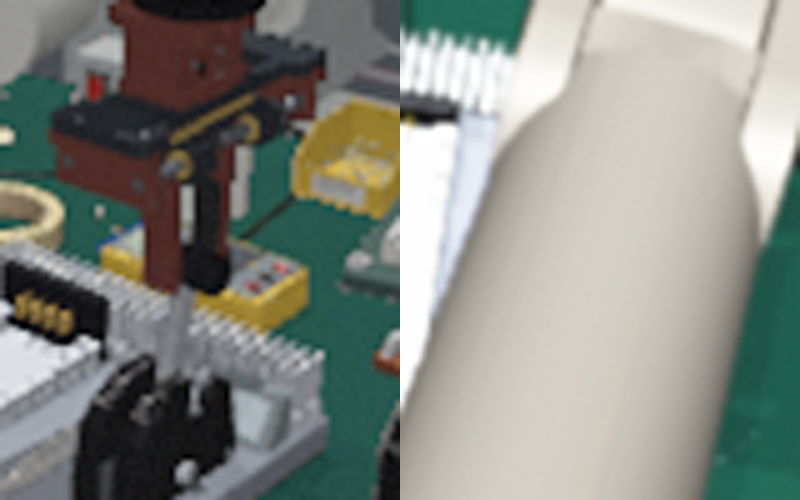

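Request:
move_arm --rows '[-13,1.5,1,0,0,0,0.58,-26,3,2,0,0,0,0.58,-39,5,2,0,0,0,0.58,-52,6.5,1,0,0,0,0.58,-65,8,-2,0,0,0,0.58,-78,10,-7,0,0,0,0.58,-91,11.5,-13,0,0,0,0.58,-102,13,-19,0,0,0,0.58]'

```text
time: 5.75
ee_pos: [0.5107, -0.0425, 0.1426]
ee_rot: [[0.135, 0.991, 0.008], [0.991, -0.135, -0.001], [0.0, 0.008, -1.0]]
contact_force: [13.8, -1.7, 14.8]
gripper_width: 0.0369
gripper_force: 8.6
```

Request:
move_arm --rows '[8,-1,0,0,0,0,0.58,8,-1,0,0,0,0,0.3,8,-1,50,0,0,0,0.2,8,-1,100,0,0,0,0,-5,-60,120,0,0,0,0,-18,-120,120,0,0,0,0,-30,-180,120,0,0,0,0,-45,-240,120,0,0,0,0]'

```text
time: 6.75
ee_pos: [0.4617, -0.2834, 0.261]
ee_rot: [[0.134, 0.991, -0.002], [0.991, -0.134, 0.001], [0.001, -0.002, -1.0]]
contact_force: [0.9, 1.0, 0.4]
gripper_width: 0.0878
gripper_force: 0.0
```

```bash
python3 - <<'E'
from h import *
import fit
from scipy.optimize import least_squares
p=np.array([.6077,.0385,-.1422])
TP=lambda c:fit.T((c[0]-440,c[1]),6,(360,190)); SP=lambda c:fit.T((c[0]-440,c[1]-270),5,(345,255))
h=.048
obs=[("top",(.055,-.028,h),TP((531,65))),("top",(.055,.028,h),TP((519,180))),("top",(-.055,-.028,h),TP((754,105))),("top",(-.055,.028,h),TP((742,217))),
("scene",(-.055,.036,0),SP((678,543))),("scene",(-.055,-.036,.008),SP((742,460)))]
f=lambda q:np.concatenate([proj(n,fit.W(q,X))-uv for n,X,uv in obs])
r=least_squares(f,[.456,-.396,1.4],loss="soft_l1");print("pack",r.x,np.degrees(r.x[2]),np.round(f(r.x).reshape(-1,2),1).tolist())
t=viewer.grab_frame("top");s=viewer.grab_frame("scene")
for n in("scene","top"): print(n,look(n,"lever_grip")[:2],look(n,"marker_point")[:2],look(n,"battery_pack")[:1])
for a in(0,.05,.1): print(a,[proj(n,fit.W(p,(-.01+.125*np.sin(a-.6),-.095,.045+.125*np.cos(a-.6)))).round(1).tolist() for n in("scene","top")])
def c(im,x0,y0,w,h,k): return cv2.resize(im[y0:y0+h,x0:x0+w],None,fx=k,fy=k,interpolation=cv2.INTER_CUBIC)
a=np.hstack([c(s,250,140,80,100,5),c(t,230,110,80,100,5)]);cv2.imwrite("pics/l2.png",a[:,:,::-1])
E
```

```text
pack [ 0.45457631 -0.40309886  1.41027793] 80.80297335625055 [[-0.1, 0.3], [-0.9, -0.1], [-0.2, -0.3], [-0.8, -0.1], [0.3, 2.1], [1.1, -0.2]]
scene [(0.6, array([ 0.5068, -0.0473,  0.1518]))] [(0.57, array([ 0.5874, -0.0768,  0.109 ]))] [(0.75, array([ 0.431 , -0.405 ,  0.0509]))]
top [(0.68, array([ 0.5202, -0.045 ,  0.1589]))] [(0.2, array([0.6093, 0.0399, 0.0332]))] [(0.61, array([ 0.4651, -0.355 ,  0.0383]))]
0 [[267.0, 191.2], [270.9, 190.1]]
0.05 [[268.2, 189.4], [271.2, 188.1]]
0.1 [[269.5, 187.7], [271.5, 186.0]]
```

View pics/l2.png

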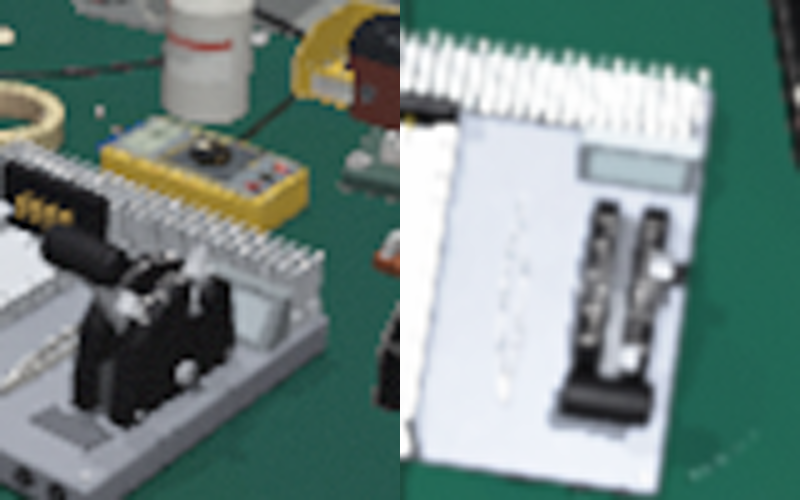

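Request:
move_arm --rows '[-5,-60,0,0,0,-1.5,0,-9,-115,-30,0,0,-1.5,0,-9,-130,-85,0,0,-1.5,0,-9,-130,-140,0,0,-1.5,0,-9,-130,-180,0,0,-1.5,0,-9,-130,-215,0,0,-1.5,0,-9,-130,-240,0,0,-1.5,0,-9,-130,-240,0,0,-1.5,0.2]'

```text
time: 8.15
ee_pos: [0.4539, -0.4098, 0.0198]
ee_rot: [[0.158, 0.987, -0.003], [0.987, -0.158, 0.003], [0.002, -0.003, -1.0]]
contact_force: [-0.8, 0.1, 0.7]
gripper_width: 0.081
gripper_force: 0.0
```

Request:
move_arm --rows '[0,0,0,0,0,0,0.3,0,0,0,0,0,0,0.6,0,0,0,0,0,0,0.6,0,0,0,0,0,0,0.6,0,0,0,0,0,0,0.6,0,0,0,0,0,0,0.6,0,0,0,0,0,0,0.6,0,0,0,0,0,0,0.6]'

```text
time: 9.15
ee_pos: [0.4542, -0.4126, 0.0228]
ee_rot: [[0.161, 0.987, 0.001], [0.987, -0.161, -0.0], [-0.0, 0.001, -1.0]]
contact_force: [-2.0, 2.0, 6.8]
gripper_width: 0.0562
gripper_force: 29.8
```

```bash
python3 - <<'E'
from h import *
import fit
p=np.array([.6077,.0385,-.1422])
for a in np.arange(.4,1.0,.1): print(a.round(1),[proj(n,fit.W(p,(-.01+R*np.sin(a-.6),-.115,.045+R*np.cos(a-.6)))).round(1).tolist() for n in("scene","top") for R in(.062,.084)])
s=env.state();print(s["ee_pos"],s["contact_force"],s["gripper_width"],s["joint_positions"])
E
```

```text
0.4 [[284.7, 198.5], [284.1, 192.6], [280.5, 171.6], [280.7, 172.3]]
0.5 [[286.0, 197.4], [285.9, 191.2], [280.8, 169.4], [281.2, 169.3]]
0.6 [[287.3, 196.5], [287.6, 190.0], [281.2, 167.3], [281.6, 166.2]]
0.7 [[288.5, 195.8], [289.3, 189.0], [281.5, 165.1], [282.0, 163.2]]
0.8 [[289.7, 195.3], [291.0, 188.3], [281.8, 163.0], [282.4, 160.3]]
0.9 [[290.9, 194.9], [292.6, 187.9], [282.0, 161.0], [282.8, 157.6]]
[ 0.45421272 -0.41259666  0.02282217] [-1.98212082  1.98212479  6.83356576] 0.05622250828862816 [ 0.21379754  0.7073388   0.58809481  1.87657452 -0.57155067  0.73053437
  0.96801879]
```

Request:
move_arm --rows '[0,0,50,0,0,0,0.6,0,0,110,0,0,0,0.6,5,40,150,0,0,-5,0.6,10,90,180,0,0,-14,0.6,10,145,190,0,0,-23,0.6,10,200,190,0,0,-32,0.6,10,255,190,0,0,-41,0.6,10,310,190,0,0,-50,0.6]'

```text
time: 10.15
ee_pos: [0.4633, -0.1002, 0.2115]
ee_rot: [[0.862, 0.507, -0.0], [0.507, -0.862, 0.001], [0.001, -0.001, -1.0]]
contact_force: [0.7, -0.1, -3.1]
gripper_width: 0.0561
gripper_force: 29.8
```

Request:
move_arm --rows '[-4,50,0,0,0,-9,0.6,-8,100,0,0,0,-18,0.6,-12,150,0,0,0,-27,0.6,-18,190,0,0,0,-36,0.6,-24,225,0,0,0,-38.9,0.6,-28,227,-20,0,0,-38.9,0.6,-30,227,-40,0,0,-38.9,0.6,-30,227,-60,0,0,-38.9,0.6]'

```text
time: 11.15
ee_pos: [0.4332, 0.1251, 0.1509]
ee_rot: [[0.99, -0.141, -0.001], [-0.141, -0.99, 0.001], [-0.001, -0.001, -1.0]]
contact_force: [1.4, 0.4, -3.9]
gripper_width: 0.0558
gripper_force: 29.8
```

```bash
python3 - <<'E'
from h import *
s=env.state();print(s["ee_pos"],s["contact_force"],s["gripper_width"],s["joint_positions"]);R=np.array(s["ee_rot"]);print(R.round(4).tolist(),np.degrees(np.arctan2(R[1,1],R[0,1])))
t=viewer.grab_frame("top");s=viewer.grab_frame("scene")
def c(im,x0,y0,w,h,k): return cv2.resize(im[y0:y0+h,x0:x0+w],None,fx=k,fy=k,interpolation=cv2.INTER_CUBIC)
a=np.hstack([c(s,140,120,90,120,4.4),c(t,160,120,90,120,4.4)]);cv2.imwrite("pics/p1.png",a[:,:,::-1])
E
```

```text
[0.43319828 0.12512849 0.15087591] [ 1.41069536  0.42938501 -3.89778742] 0.0558030961344819 [-1.38784232  0.44214155  1.234209    2.19216799 -0.55492513  0.87585094
 -1.52028992]
[[0.99, -0.1408, -0.0008], [-0.1408, -0.99, 0.0008], [-0.0009, -0.0006, -1.0]] -98.09316185944883
```

View pics/p1.png

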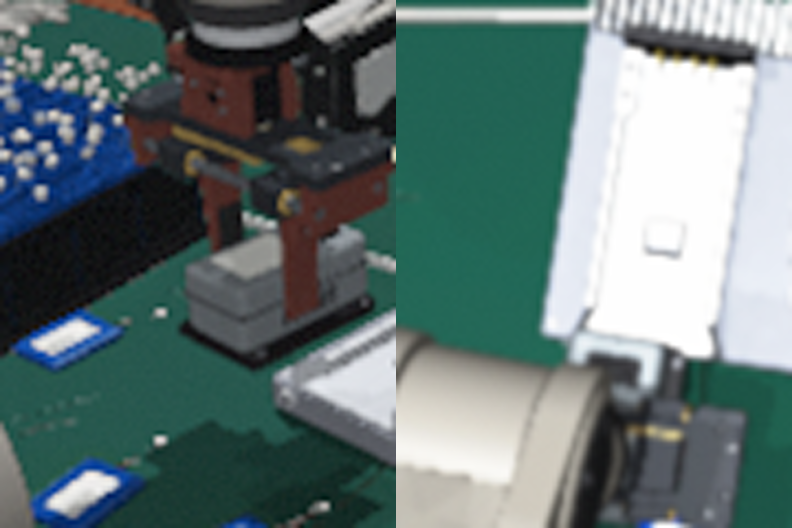

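```bash
python3 - <<'E'
from h import *
import fit
p=np.array([.6077,.0385,-.1422])
q=[.4332+.0095*.99,.1251-.0095*.141,-.1416]
b=.151-.0228
for X in[(.055,.028),(.055,-.028)]: print("top",proj("top",fit.W(q,(*X,b+.048))).round(1))
for X in[(.055,-.036),(-.055,-.036),(-.055,.036)]: print("sc",proj("scene",fit.W(q,(*X,b))).round(1))
for y in(.106,.014): print("mouth",[proj(n,fit.W(p,(-.123,y,.047))).round(1) for n in("top","scene")])
for y in(.098,.022): print("fence0",[proj(n,fit.W(p,(-.1,y,.047))).round(1) for n in("top","scene")])
E
```

```text
top [198.8 194.3]
top [220.1 197.5]
sc [226.3 188.9]
sc [198.4 203.9]
sc [181.  195.2]
mouth [array([200.8, 196.5]), array([207.9, 203.5])]
mouth [array([231.4, 201. ]), array([229.3, 214. ])]
fence0 [array([204.7, 189.2]), array([214.9, 201.5])]
fence0 [array([230., 193.]), array([232.6, 210. ])]
```

Request:
move_arm --rows '[0,0,-30,0,0,0,0.6,0,0,-60,0,0,0,0.6,0,0,-75,0,0,0,0.6,0,0,-85,0,0,0,0.6,0,0,-90,0,0,0,0.6,10,-1.4,-91,0,0,0,0.6,20,-2.8,-91,0,0,0,0.6,30,-4.2,-91,0,0,0,0.6]'

```text
time: 12.25
ee_pos: [0.4654, 0.1205, 0.0611]
ee_rot: [[0.99, -0.141, 0.001], [-0.141, -0.99, 0.0], [0.001, -0.0, -1.0]]
contact_force: [-0.4, 0.4, -2.9]
gripper_width: 0.0561
gripper_force: 29.8
```

Request:
move_arm --rows '[8,-1.1,-1,0,0,0,0.6,16,-2.3,-2,0,0,0,0.6,24,-3.4,-3,0,0,0,0.6,32,-4.6,-3,0,0,0,0.6,40,-5.7,-3,0,0,0,0.6,48,-6.8,-3,0,0,0,0.6,56,-8,-3,0,0,0,0.6,64,-9.1,-3,0,0,0,0.6]'

```text
time: 13.25
ee_pos: [0.5286, 0.1113, 0.0577]
ee_rot: [[0.99, -0.142, 0.0], [-0.142, -0.99, 0.0], [0.0, -0.0, -1.0]]
contact_force: [-1.3, 0.7, -1.4]
gripper_width: 0.0562
gripper_force: 29.8
```

Request:
move_arm --rows '[8,-1.1,-1.2,0,0,0,0.6,16,-2.3,-1.5,0,0,0,0.6,24,-3.4,-1.5,0,0,0,0.6,32,-4.6,-1.5,0,0,0,0.6,40,-5.7,-1.5,0,0,0,0.6,48,-6.8,-1.5,0,0,0,0.6,54,-7.7,-1.5,0,0,0,0.6,60,-8.5,-1.5,0,0,0,0.6]'

```text
time: 14.25
ee_pos: [0.5884, 0.1027, 0.0569]
ee_rot: [[0.99, -0.142, -0.0], [-0.142, -0.99, 0.001], [-0.0, -0.001, -1.0]]
contact_force: [-3.7, -0.1, 7.2]
gripper_width: 0.056
gripper_force: 29.8
```

Request:
move_arm --rows '[6,-0.9,0,0,0,0,0.6,12,-1.7,0,0,0,0,0.6,18,-2.6,0,0,0,0,0.6,24,-3.4,0,0,0,0,0.6,28,-4,0,0,0,0,0.6,31,-4.4,0,0,0,0,0.6,34,-4.8,0,0,0,0,0.6,36,-5.1,0,0,0,0,0.6]'

```text
time: 15.25
ee_pos: [0.6244, 0.0977, 0.0568]
ee_rot: [[0.99, -0.142, -0.0], [-0.142, -0.99, 0.0], [-0.0, -0.0, -1.0]]
contact_force: [-3.2, 0.5, 5.3]
gripper_width: 0.0557
gripper_force: 29.8
```

Advance until the stop is felt.

Request:
move_arm --rows '[1,-0.1,0,0,0,0,0.6,2,-0.3,0,0,0,0,0.6,3,-0.4,0,0,0,0,0.6,4,-0.6,0,0,0,0,0.6,5,-0.7,0,0,0,0,0.6,6,-0.8,0,0,0,0,0.6,6,-0.8,0,0,0,0,0.6,6,-0.8,0,0,0,0,0.6]'

```text
time: 16.25
ee_pos: [0.627, 0.0962, 0.0568]
ee_rot: [[0.99, -0.142, -0.007], [-0.142, -0.99, 0.001], [-0.007, -0.0, -1.0]]
contact_force: [-15.3, 0.0, 15.8]
gripper_width: 0.0559
gripper_force: 30.0
```

Request:
move_arm --rows '[0,0,0,0,0,0,0.3,0,0,0,0,0,0,0,0,0,0,0,0,0,0,0,0,0,0,0,0,0,0,0,50,0,0,0,0,0,0,100,0,0,0,0,-60,8,140,0,0,10,0,-110,16,160,0,0,20,0]'

```text
time: 17.25
ee_pos: [0.5217, 0.1124, 0.2167]
ee_rot: [[0.978, 0.21, 0.002], [0.21, -0.978, -0.0], [0.002, 0.001, -1.0]]
contact_force: [-0.8, 1.3, 1.8]
gripper_width: 0.0881
gripper_force: 0.0
```

```bash
python3 - <<'E'
from h import *
import fit
p=np.array([.6077,.0385,-.1422])
s=env.state();print(s["time"],s["ee_pos"],s["contact_force"],s["joint_positions"])
t=viewer.grab_frame("top");s=viewer.grab_frame("scene")
print(look("scene","catch"),look("scene","marker_point"),look("scene","lever_grip"))
def c(n,im,x0,y0,w,h,k):
    im=cv2.resize(im[y0:y0+h,x0:x0+w],None,fx=k,fy=k,interpolation=cv2.INTER_CUBIC)
    q=[p[0]+.02*.9899+.06*.1417,p[1]-.02*.1417+.06*.9899,p[2]]
    for X in[(-.055,.036,.034),(-.055,-.036,.034),(-.055,-.036,.042),(.055,.028,.082),(.055,-.028,.082),(-.055,-.028,.082),(-.0565,0,.04)]:
        u=((proj(n,fit.W(q,X))-(x0,y0)+.5)*k-.5).astype(int);cv2.circle(im,tuple(u),2,(255,0,0),-1)
    return im
a=np.hstack([c("scene",s,205,140,90,95,4.4),c("top",t,195,110,90,95,4.4)]);cv2.imwrite("pics/h1.png",a[:,:,::-1])
E
```

```text
17.25 [0.52166131 0.11241687 0.21671081] [-0.79942739  1.27170522  1.78147669] [-1.16876066  0.41877219  1.09484193  1.94850753 -0.43343079  1.03342763
 -1.23868446]
[(0.2, array([0.5561, 0.0199, 0.0352]))] [] [(0.68, array([ 0.5529, -0.029 ,  0.0356]))]
```

View pics/h1.png

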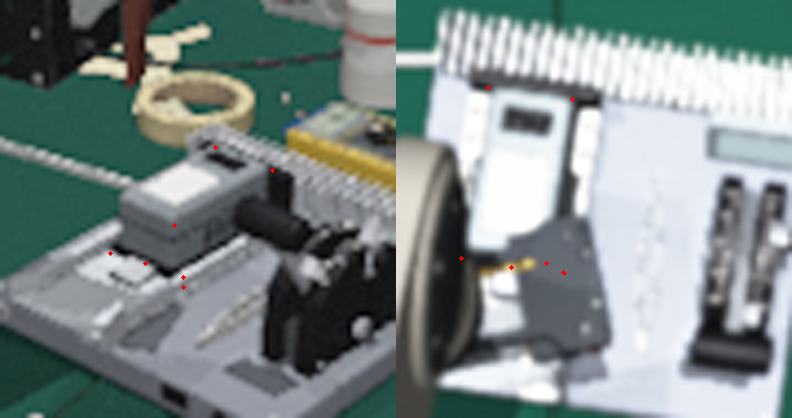

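Request:
move_arm --rows '[15,-3,0,0,0,-10,0.5,28,-5,-20,0,0,-20,1,28,-5,-60,0,0,-20,1,28,-5,-100,0,0,-20,1,28,-5,-135,0,0,-20,1,28,-5,-155,0,0,-20,1,34,-6,-155,0,0,-20,1,40,-7,-155,0,0,-20,1]'

```text
time: 18.5
ee_pos: [0.5633, 0.1053, 0.0614]
ee_rot: [[0.99, -0.142, 0.002], [-0.142, -0.99, -0.0], [0.002, -0.0, -1.0]]
contact_force: [-1.0, 0.8, -0.2]
gripper_width: 0.0111
gripper_force: 0.0
```

Request:
move_arm --rows '[2,-0.3,0,0,0,0,1,4,-0.6,0,0,0,0,1,6,-0.8,0,0,0,0,1,8,-1.1,0,0,0,0,1,10,-1.4,0,0,0,0,1,12,-1.7,0,0,0,0,1,13,-1.8,0,0,0,0,1,13,-1.8,0,0,0,0,1]'

```text
time: 19.5
ee_pos: [0.5718, 0.1043, 0.0599]
ee_rot: [[0.99, -0.141, -0.006], [-0.141, -0.99, 0.001], [-0.006, -0.0, -1.0]]
contact_force: [-7.7, 1.8, 5.3]
gripper_width: 0.0006
gripper_force: 4.2
```

Request:
move_arm --rows '[2,-0.3,0,0,0,0,1,4,-0.6,0,0,0,0,1,5,-0.7,0,0,0,0,1,5,-0.7,0,0,0,0,1,5,-0.7,0,0,0,0,1,-15,2,0,0,0,0,1,-15,2,50,0,0,0,1,-15,2,110,0,0,0,0.5]'

```text
time: 20.5
ee_pos: [0.5587, 0.1059, 0.171]
ee_rot: [[0.99, -0.142, -0.002], [-0.142, -0.99, -0.001], [-0.002, 0.001, -1.0]]
contact_force: [0.5, 0.4, 0.8]
gripper_width: 0.0072
gripper_force: 0.0
```

Request:
move_arm --rows '[-10,-20,50,0,0,10,0.3,-25,-65,90,0,0,20,0,-40,-115,105,0,0,30,0,-50,-165,105,0,0,40,0,-60,-215,105,0,0,50,0,-75,-260,105,0,0,60,0,-85,-305,105,0,0,70,0,-95,-350,105,0,0,80,0]'

```text
time: 21.5
ee_pos: [0.4641, -0.2455, 0.2756]
ee_rot: [[0.306, 0.952, 0.001], [0.952, -0.306, 0.0], [0.001, 0.001, -1.0]]
contact_force: [0.2, -0.4, 0.9]
gripper_width: 0.0864
gripper_force: 0.0
```

```bash
python3 - <<'E'
from h import *
import fit
p=np.array([.6077,.0385,-.1422])
t=viewer.grab_frame("top");s=viewer.grab_frame("scene")
for n in("scene","top"): print(n,look(n,"marker_point")[:2],look(n,"set_marker")[:2],look(n,"lever_grip")[:1],look(n,"battery_pack")[:1],look(n,"catch")[:1])
def c(n,im,x0,y0,w,h,k,ticks=True):
    im=cv2.resize(im[y0:y0+h,x0:x0+w],None,fx=k,fy=k,interpolation=cv2.INTER_CUBIC)
    if ticks:
      for a in(.5,.6,.7,.8,.9):
        q=lambda R:tuple(((proj(n,fit.W(p,(-.01+R*np.sin(a-.6),-.115,.045+R*np.cos(a-.6))))-(x0,y0)+.5)*k-.5).astype(int))
        cv2.line(im,q(.084),q(.1),(255,0,0),1); cv2.circle(im,q(.084),1,(255,255,0),-1)
    return im
a=np.hstack([c("scene",s,272,172,33,42,12),c("top",t,265,145,33,42,12)])
b=c("scene",s,215,180,45,30,2.9,False)
cv2.imwrite("pics/k1.png",a[:,:,::-1])
cv2.imwrite("pics/k1raw_s.png",s[:,:,::-1]);cv2.imwrite("pics/k1raw_t.png",t[:,:,::-1])
b=cv2.resize(s[170:212,212:262],None,fx=6,fy=6,interpolation=cv2.INTER_CUBIC)
A=np.zeros((600,792,3),np.uint8);A[:336,:528]=cv2.resize(a,(528,336));A[340:592,:300]=b
tb=cv2.resize(t[125:190,195:245],None,fx=5,fy=5,interpolation=cv2.INTER_CUBIC);A[:325,535:785]=tb
A[340:592,310:610]=cv2.resize(a[:252,:0] if 0 else c("scene",s,277,180,25,21,12,False),(300,252))
cv2.imwrite("pics/k2.png",A[:,:,::-1])
E
```

```text
scene [(0.27, array([ 0.551 , -0.0291,  0.0337]))] [(0.71, array([0.5559, 0.0182, 0.0383])), (0.26, array([ 0.3476, -0.3397,  0.0214]))] [(0.49, array([ 0.5078, -0.0483,  0.15  ]))] [(0.58, array([0.6052, 0.0867, 0.083 ]))] []
top [(0.45, array([0.6329, 0.0949, 0.0876])), (0.42, array([ 0.5908, -0.0776,  0.1062]))] [(0.54, array([ 0.5973, -0.0754,  0.1067]))] [(0.51, array([ 0.5204, -0.0451,  0.1576]))] [(0.78, array([0.6314, 0.0868, 0.0859]))] [(0.57, array([0.5736, 0.105 , 0.0402]))]
```

View pics/k2.png

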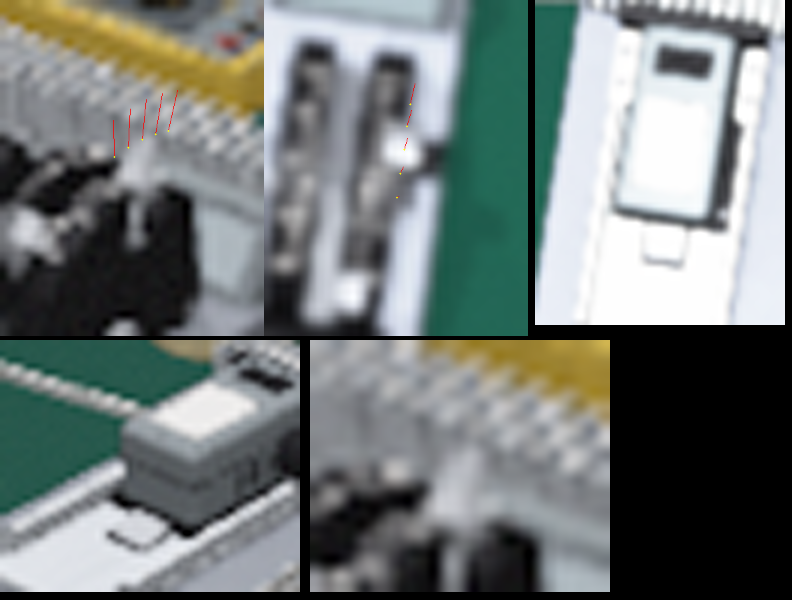

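Request:
move_arm --rows '[13,50,0,0,0,5,0,27,100,0,0,0,9.6,0,40,150,0,0,0,9.6,0,53,201,0,0,0,9.6,0,53,201,-50,0,0,9.6,0,53,201,-100,0,0,9.6,0,53,201,-133,0,0,9.6,0.2,53,201,-133,0,0,9.6,0.4]'

```text
time: 23.1
ee_pos: [0.5159, -0.0428, 0.1407]
ee_rot: [[0.148, 0.989, -0.005], [0.989, -0.148, -0.001], [-0.002, -0.005, -1.0]]
contact_force: [-0.0, -0.5, 0.1]
gripper_width: 0.0715
gripper_force: 0.0
```

Request:
move_arm --rows '[0,0,0,0,0,0,0.58,0,0,0,0,0,0,0.58,0,0,0,0,0,0,0.58,0,0,0,0,0,0,0.58,0,0,0,0,0,0,0.58,0,0,0,0,0,0,0.58,0,0,0,0,0,0,0.58,0,0,0,0,0,0,0.58]'

```text
time: 24.1
ee_pos: [0.5176, -0.0431, 0.1424]
ee_rot: [[0.148, 0.989, -0.0], [0.989, -0.148, -0.0], [-0.0, -0.0, -1.0]]
contact_force: [-0.2, -0.2, 0.3]
gripper_width: 0.0372
gripper_force: 0.0
```

Request:
move_arm --rows '[10.5,-1.5,5,0,0,0,0.58,21,-3,10.5,0,0,0,0.58,32,-4.5,14.5,0,0,0,0.58,42.5,-6,18,0,0,0,0.58,53,-7.5,20,0,0,0,0.58,63.5,-9,21,0,0,0,0.58,74,-10.5,21.5,0,0,0,0.58,85,-12,20,0,0,0,0.58]'

```text
time: 25.1
ee_pos: [0.6035, -0.0551, 0.1624]
ee_rot: [[0.148, 0.989, 0.0], [0.989, -0.148, -0.0], [0.0, 0.0, -1.0]]
contact_force: [-2.5, 0.2, 0.9]
gripper_width: 0.0372
gripper_force: 1.3
```

```bash
python3 - <<'E'
from h import *
import fit
s=env.state();e=np.array(s["ee_pos"]);d=(e[:2]-[.5843,-.0541])@[.9899,-.1417];print(e,d,.6+np.arcsin((d-.0056)/.125))
s=viewer.grab_frame("scene");cv2.imwrite("pics/f1raw.png",s[:,:,::-1])
print(look("scene","lever_grip"),look("scene","load_lever"),look("scene","marker_point"))
g=cv2.cvtColor(s,cv2.COLOR_RGB2GRAY);print(g[176:204,274:300])
p=np.array([.6077,.0385,-.1422])
for a in(.65,.7,.75,.8):
  print(a,[proj("scene",fit.W(p,(-.01+R*np.sin(a-.6)+h*np.cos(a-.6),-.1,.045+R*np.cos(a-.6)-h*np.sin(a-.6)))).round(1).tolist() for R in(.08,.1) for h in(-.008,.008)])
E
```

```text
[ 0.60354173 -0.05514333  0.16242462] 0.019195225658669084 0.7089773810465367
[(0.61, array([ 0.5858, -0.0514,  0.1511]))] [(0.57, array([ 0.5879, -0.0555,  0.1519]))] [(0.48, array([ 0.5886, -0.0774,  0.1123]))]
[[160 173 159  67  47  52  53  53  52  52  45  29  21  20  23  19  23  23
   13  87 122 126 138 143 137 130]
 [159 177 162 134 116  71  50  52  51  54  40  25  20  21  23  24  21  18
   37 141 153 148 155 148 141 125]
 [157 157 172 164 138 148 144  91  53  50  55  45  24  16  21  23  17  15
   74 150 162 170 166 140 152 148]
 [164 164 162 163 165 170 154 121  90  84  94  97  83  52  17   9  10  40
  106 136 148 161 152 145 159 154]
 [164 131 163 176 161 143 174 167 115 119 118 114 107 106 125 117  99 103
  122 130 126 127 131 145 145 143]
 [128 133 173 159 153 160 177 164 120 127 123 112 149 162 154 140 158 152
  124 125 125 127 131 131 130 138]
 [129 149 140 154 173 157 138 129 121 124 120 111 148 157 157 167 170 147
  145 151 134 125 127 128 129 133]
 [128 134 132 164 156 142 135 121 123 122 117 111  96 165 179 164 138 167
  180 150 121 150 149 123 123 129]
 [124 133 135 1
[... 1743 characters left out ...]
 41  81 108  83  20  37  35  20  14  15  24 110  97  15  21
   23  20  21  12 100 158 173 172]
 [ 21  17  19  59  83  62  21  15  22  20  20  19  18  42 118 113  49  17
   19  22  18  12  80 154 173 171]
 [ 22  18  63  77  79  58  24  22  22  22  23  26  20  45  93  94  48  16
   22  23  20  13  80 154 174 170]
 [ 24  18  60  77  79  59  25  20  17  23  19  21  18  35  46  35  18  20
   22  23  18  17  83 155 174 173]]
0.65 [[282.6, 189.9], [285.9, 188.1], [283.0, 183.8], [286.3, 182.1]]
0.7 [[283.4, 189.4], [286.7, 187.8], [284.1, 183.2], [287.3, 181.7]]
0.75 [[284.2, 188.9], [287.4, 187.6], [285.1, 182.6], [288.3, 181.4]]
0.8 [[285.1, 188.5], [288.2, 187.5], [286.1, 182.1], [289.3, 181.2]]
```

```bash
python3 - <<'E'
from h import *
import fit
p=np.array([.6077,.0385,-.1422])
def pl(n,uv,y):
    o,d=ray(n,uv);c,s=np.cos(p[2]),np.sin(p[2]);L=lambda v:np.array([c*v[0]+s*v[1],-s*v[0]+c*v[1],v[2]])
    o=L(o-[p[0],p[1],0]);d=L(d);P=o+d*(y-o[1])/d[1];return P.round(4),"ang",round(.6+np.arctan2(P[0]+.01,P[2]-.045),3),"R",round(np.hypot(P[0]+.01,P[2]-.045),4)
for y in(-.117,-.121):
    print("strip",y,[pl("scene",uv,y)[1:] for uv in((288.55,200),(288.6,198),(288.5,201.5))])
print("cliptop",pl("scene",(289.4,194),-.115)[1:],pl("scene",(289.6,194.5),-.117)[1:])
print("tip",pl("scene",(290,188.7),-.115)[1:])
t=cv2.cvtColor(cv2.imread("pics/k1raw_t.png"),cv2.COLOR_BGR2GRAY);print(t[156:174,274:290])
s=cv2.cvtColor(cv2.imread("pics/k1raw_s.png"),cv2.COLOR_BGR2GRAY);print(s[186:204,282:296])
E
```

```text
strip -0.117 [('ang', np.float64(0.693), 'R', np.float64(0.0489)), ('ang', np.float64(0.677), 'R', np.float64(0.0559)), ('ang', np.float64(0.707), 'R', np.float64(0.0437))]
strip -0.121 [('ang', np.float64(0.578), 'R', np.float64(0.0529)), ('ang', np.float64(0.576), 'R', np.float64(0.0599)), ('ang', np.float64(0.578), 'R', np.float64(0.0477))]
cliptop ('ang', np.float64(0.753), 'R', np.float64(0.0668)) ('ang', np.float64(0.728), 'R', np.float64(0.0663))
tip ('ang', np.float64(0.742), 'R', np.float64(0.084))
[[135 149 147 116  92 114 124  87  71 121 182 207 218 211 156  92]
 [138 150 145 108  86 111 113  73  64 131 189 211 217 201 141  84]
 [141 151 142 100  76  94  89  56  66 144 195 215 218 197 135  82]
 [146 148 126  84  77 100 104  80  88 156 197 216 220 196 132  82]
 [148 147 112  68  74 110 146 142 135 162 190 212 218 189 126  80]
 [149 147 108  65  80 121 168 185 184 183 186 199 202 167 110  76]
 [149 147 107  69  93 136 198 223 222 209 172 149 146 119  86  72]
 [148 145 104  74 101 148 225 241 242 232 165  88  71  67  67  68]
 [150 144 104  83 110 152 219 240 247 244 175  78  
[... 982 characters left out ...]
3  59  44  55 163 194 192 171 156 156 150 149 145]
 [ 18  16   7  12 106 189 203 194 173 180 179 161 164 159]
 [ 14  59  80  79 139 183 192 189 171 167 151 138 154 159]
 [ 62  98 106 129 137 121 134 155 146 113  66  73 104 127]
 [ 82  96  91 109 105  52  74 115 112  88  50  11  23  59]
 [ 89  81  58  35  30  18 102 116  80  52  39  26  21   9]
 [131  86  38  38  26  14 131 122  48  47  37  25  19  11]
 [129  89  42  24  18  13 127 114  29  35  28  19  20  13]
 [ 80  71  28  23  16  24 111  98  12  27  20  20  20  15]
 [ 47  30  17  20  18  45 120 114  49  23  22  23  22  14]
 [ 37  21  17  20  19  45  94  94  44  18  23  27  21  18]
 [ 26  23  24  24  19  31  45  34  17  25  22  19  20  17]]
```

```bash
python3 - <<'E'
from h import *
import fit
p=np.array([.6077,.0385,-.1422])
t=cv2.cvtColor(cv2.imread("pics/k1raw_t.png"),cv2.COLOR_BGR2GRAY);print(t[182:198:1,262:282])
for R,a in((.125,0),):
  for y in(-.12,-.095,-.07):
    for h in(-.013,.013): print(y,h,proj("top",fit.W(p,(-.01+R*np.sin(-.6)+h,y,.045+R*np.cos(-.6)))).round(1))
def f(a,R,y): return proj("top",fit.W(p,(-.01+R*np.sin(a-.6),y,.045+R*np.cos(a-.6)))).round(2)
for a in(.7,.75,.8): print(a,f(a,.066,-.112),f(a,.066,-.115))
E
```

```text
[[240 207 119  44  21  20  25  69 144 190 203 204 220 239 239 169  72 103
  192 224]
 [239 191  97  30  15  16  25  81 157 195 197 181 173 193 194 128  68 128
  200 225]
 [228 154  66  23  19  18  23  70 138 169 170 142 103 103 104  65  62 144
  204 222]
 [203 113  44  28  27  25  25  44  83 105 108  86  51  34  33  25  57 138
  196 218]
 [180  91  49  44  39  35  33  33  40  46  47  40  30  20  20  18  42  99
  162 207]
 [147  86  74  71  66  61  55  50  45  42  39  35  34  32  29  28  30  51
  115 193]
 [105  84  92  93  90  88  83  78  71  66  61  58  53  51  48  44  38  38
   97 190]
 [ 84  71  82  87  90  89  89  87  85  85  84  81  77  73  68  64  59  55
  104 192]
 [ 70  48  54  58  63  66  69  74  75  80  81  82  81  80  78  76  74  68
  110 192]
 [ 62  33  31  34  37  41  44  47  51  54  59  61  62  66  68  69  68  73
  125 197]
 [ 76  48  42  37  32  29  30  29  31  33  36  39  42  44  46  49  48  72
  148 209]
 [123 107  96  84  70  65  56  48  44  41  35  31  30  29  29  31  32  77
  169 220]
 [155 148 143 136 130 126 120 107  99  94  77  64  56  52  58  62  62 116
  196 229]
 [181 179 178 178 175 165 156 148 144 142 132 124 115 125 145 150 146 184
  224 233]
 [229 229 228 227 222 201 182 178 176 166 160 155 154 187 212 215 213 226
  235 232]
 [244 243 242 242 240 234 227 227 222 200 183 177 180 215 233 234 233 234
  235 230]]
-0.12 -0.013 [279.4 196.3]
-0.12 0.013 [280.8 186.7]
-0.095 -0.013 [270.2 195. ]
-0.095 0.013 [271.6 185.4]
-0.07 -0.013 [260.9 193.6]
-0.07 0.013 [262.3 184. ]
0.7 [280.5  164.62] [281.56 164.77]
0.75 [280.66 163.49] [281.72 163.64]
0.8 [280.81 162.37] [281.88 162.53]
```

Request:
move_arm --rows '[2,-0.3,0,0,0,0,0.58,4,-0.6,0,0,0,0,0.58,5.2,-0.7,-0.5,0,0,0,0.58,5.2,-0.7,-0.5,0,0,0,0.58,5.2,-0.7,-0.5,0,0,0,0.58,5.2,-0.7,-0.5,0,0,0,0.58,5.2,-0.7,-0.5,0,0,0,0.58,5.2,-0.7,-0.5,0,0,0,0.58]'

```text
time: 26.3
ee_pos: [0.6078, -0.0557, 0.1619]
ee_rot: [[0.148, 0.989, -0.0], [0.989, -0.148, 0.0], [0.0, -0.0, -1.0]]
contact_force: [-3.1, 0.2, 1.2]
gripper_width: 0.037
gripper_force: 1.1
```

Request:
move_arm --rows '[-3,0.4,0,0,0,0,0.5,-3,0.4,0,0,0,0,0.2,-3,0.4,0,0,0,0,0,-3,0.4,40,0,0,0,0,-3,0.4,100,0,0,0,0,-40,-60,110,0,0,0,0,-80,-120,110,0,0,0,0,-110,-180,110,0,0,0,0]'

```text
time: 27.3
ee_pos: [0.5077, -0.2168, 0.2724]
ee_rot: [[0.148, 0.989, 0.002], [0.989, -0.148, 0.0], [0.0, 0.001, -1.0]]
contact_force: [1.2, 0.1, 0.8]
gripper_width: 0.0877
gripper_force: 0.0
```

```bash
python3 - <<'E'
from h import *
import fit
p=np.array([.6077,.0385,-.1422])
t=viewer.grab_frame("top");g=cv2.cvtColor(t,cv2.COLOR_RGB2GRAY);s=viewer.grab_frame("scene");cv2.imwrite("pics/e_s.png",s[:,:,::-1])
for n in("top","scene"): print(n,look(n,"lever_grip")[:1],look(n,"marker_point")[:1],look(n,"battery_pack")[:1],look(n,"catch")[:1])
print(g[144:172,266:288])
for a in(.65,.7,.75,.8,.85): print(a,[proj("top",fit.W(p,(-.01+.125*np.sin(a-.6)+h,-.095,.045+.125*np.cos(a-.6)))).round(1).tolist() for h in(-.013,.013)])
gs=cv2.cvtColor(s,cv2.COLOR_RGB2GRAY);print(gs[160:184,276:304])
for a in(.7,.75,.8): print(a,[proj("scene",fit.W(p,(-.01+.125*np.sin(a-.6),y,.045+.125*np.cos(a-.6)))).round(1).tolist() for y in(-.12,-.07)])
E
```

```text
top [(0.54, array([ 0.5966, -0.0539,  0.1807]))] [(0.68, array([0.3526, 0.2337, 0.008 ]))] [(0.79, array([0.6332, 0.0877, 0.0901]))] []
scene [(0.66, array([ 0.5872, -0.0561,  0.1715]))] [(0.51, array([ 0.586 , -0.0773,  0.1114]))] [(0.64, array([ 0.345 , -0.3344,  0.0229]))] [(0.3, array([ 0.5598, -0.0254,  0.0377]))]
[[136 144 176 191 193 195 195 196 197 197 198 197 197 197 197 198 198 197
  198 196 181 149]
 [153 150 166 174 177 182 184 184 189 190 191 193 195 196 196 197 197 198
  198 194 173 143]
 [203 191 187 183 178 178 174 171 170 169 171 176 183 183 184 188 190 192
  194 190 164 138]
 [232 227 222 219 215 213 210 205 195 187 181 179 178 174 167 166 170 173
  178 176 153 134]
 [234 234 231 230 229 230 231 230 227 224 222 217 214 206 192 184 184 180
  176 175 158 151]
 [234 233 221 200 188 192 205 215 230 236 235 235 235 230 223 220 221 217
  213 210 204 197]
 [235 228 189 134 100 105 126 154 206 231 235 236 232 219 212 220 226 228
  231 232 231 228]
 [234 201 136  72  40  39  49  81 146 186 205 207 188 157 146 160 172 191
  221 233 235 235]
 [232 169  84  40  31  29  27  36  
[... 4234 characters left out ...]
4]
 [161 160 164 167 161 139 127 126 128 118  98  99  89  57  31  47  90 132
  151 161 152 145 159 154 155 166 169 175]
 [164 175 160 142 171 164 125 124 123 119 113 125 140 124 102 105 122 131
  126 127 131 145 145 143 156 173 162 136]
 [174 159 152 157 175 158 115 120 121 115 121 144 153 138 158 151 124 125
  124 127 129 130 131 136 140 143 132 119]
 [141 154 173 157 156 150 128 123 120 112 121 137 158 165 170 146 145 152
  133 126 127 126 128 131 133 132 128 121]
 [132 162 158 140 154 146 129 125 118 111 103 169 179 164 139 166 178 151
  121 151 150 123 123 129 131 130 123 119]]
0.7 [[292.2, 176.7], [278.4, 171.5]]
0.75 [[293.4, 176.2], [279.7, 171.0]]
0.8 [[294.7, 175.7], [280.9, 170.6]]
```

Request:
move_arm --rows '[35,60,0,0,0,0,0,70,120,0,0,0,0,0,107,180,0,0,0,0,0,107,180,-50,0,0,0,0,107,180,-90,0,0,0,0,107,180,-110,0,0,0,0,107,180,-110,0,0,0,0.2,107,180,-110,0,0,0,0.5]'

```text
time: 28.8
ee_pos: [0.6167, -0.036, 0.1635]
ee_rot: [[0.149, 0.989, 0.002], [0.989, -0.149, 0.0], [0.0, 0.002, -1.0]]
contact_force: [-0.5, 0.5, 0.6]
gripper_width: 0.0715
gripper_force: 0.0
```

Request:
move_arm --rows '[0,0,0,0,0,0,0.58,0,0,0,0,0,0,0.58,0,0,0,0,0,0,0.58,2,-0.3,0,0,0,0,0.58,4,-0.5,0,0,0,0,0.58,5.5,-0.7,0,0,0,0,0.58,5.5,-0.7,0,0,0,0,0.58,5.5,-0.7,0,0,0,0,0.58]'

```text
time: 29.8
ee_pos: [0.6211, -0.0361, 0.1617]
ee_rot: [[0.148, 0.989, -0.0], [0.989, -0.148, -0.0], [-0.0, -0.0, -1.0]]
contact_force: [-1.3, 0.1, -0.8]
gripper_width: 0.0365
gripper_force: 0.8
```

Request:
move_arm --rows '[-2,-14.8,0,0,0,0,0.58,-6,-14.2,0,0,0,0,0.58,-10,-13.6,0,0,0,0,0.58,-14,-13.1,0,0,0,0,0.58,-18,-12.5,0.5,0,0,0,0.58,-21.5,-12,1,0,0,0,0.58,-21.5,-12,1,0,0,0,0.58,-21.5,-12,1,0,0,0,0.58]'

```text
time: 30.8
ee_pos: [0.6, -0.0479, 0.163]
ee_rot: [[0.148, 0.989, 0.001], [0.989, -0.148, 0.0], [0.0, 0.001, -1.0]]
contact_force: [3.4, 0.4, 1.4]
gripper_width: 0.0367
gripper_force: 1.5
```

Request:
move_arm --rows '[3,-0.4,0,0,0,0,0.5,3,-0.4,0,0,0,0,0.2,3,-0.4,0,0,0,0,0,3,-0.4,50,0,0,0,0,3,-0.4,100,0,0,0,0,-30,-50,110,0,0,0,0,-60,-100,110,0,0,0,0,-90,-150,110,0,0,0,0]'

```text
time: 31.8
ee_pos: [0.5083, -0.1994, 0.273]
ee_rot: [[0.148, 0.989, 0.0], [0.989, -0.148, 0.0], [0.0, 0.0, -1.0]]
contact_force: [0.2, -0.1, 0.9]
gripper_width: 0.0881
gripper_force: 0.0
```

```bash
python3 - <<'E'
from h import *
t=viewer.grab_frame("top");g=cv2.cvtColor(t,cv2.COLOR_RGB2GRAY);s=viewer.grab_frame("scene")
for n in("top","scene"): print(n,look(n,"lever_grip")[:1],look(n,"battery_pack")[:1],look(n,"catch")[:1],look(n,"tweezers")[:1])
print(g[148:168,270:284])
gs=cv2.cvtColor(s,cv2.COLOR_RGB2GRAY);print(gs[164:184,276:304])
E
```

```text
top [(0.59, array([ 0.5995, -0.0555,  0.1783]))] [(0.68, array([0.633 , 0.0868, 0.0876]))] [(0.51, array([0.5709, 0.1051, 0.0412]))] [(0.72, array([0.3525, 0.233 , 0.0083]))]
scene [(0.6, array([ 0.5885, -0.0537,  0.1672]))] [(0.63, array([0.608 , 0.0833, 0.0836]))] [] [(0.45, array([0.5551, 0.0191, 0.0354]))]
[[230 230 232 230 229 225 222 217 214 207 194 185 185 181]
 [188 193 206 215 227 234 234 236 236 232 224 221 221 218]
 [ 97 106 128 145 180 205 216 227 231 220 213 221 227 229]
 [ 38  41  51  64  98 128 145 164 171 154 146 160 172 191]
 [ 38  35  35  34  43  53  60  70  72  62  58  66  78 108]
 [ 50  50  50  46  44  40  38  36  32  31  30  29  30  41]
 [ 58  59  62  62  62  61  58  56  52  48  44  41  38  33]
 [ 56  57  65  69  71  74  74  74  73  72  69  65  62  56]
 [ 48  48  55  61  64  67  72  76  81  83  85  86  86  81]
 [ 34  36  39  42  46  49  53  60  66  70  78  82  86  86]
 [ 25  25  28  31  31  33  36  38  42  46  52  57  64  67]
 [ 41  37  27  27  28  26  26  27  28  29  31  35  38  41]
 [ 79  70  47  43  47  41  43  56  59  51  41  33  28  30]
 [ 80  75  60  68  76
[... 2033 characters left out ...]
170 169 156 160 166 145 119 120 120 104  80  49  29  24  16  12  10  79
  137 173 167 141 151 148 121 104 137 173]
 [161 161 164 166 160 158 148 131 126 120 108  96 101  93  66  57  88 119
  146 163 153 145 158 152 155 166 168 175]
 [162 175 159 142 171 176 149 133 128 120 112 123 147 136 113 108 124 131
  128 128 130 145 145 143 156 173 162 135]
 [173 159 153 157 176 161 121 125 130 120 110 131 148 137 156 152 123 125
  125 127 129 131 130 135 140 143 132 121]
 [141 154 172 156 154 158 143 128 127 120 110 114 149 166 169 145 146 152
  133 126 126 128 128 131 132 132 128 121]
 [132 162 157 139 154 154 138 128 124 116 109 167 177 163 137 166 179 149
  122 150 150 121 122 129 133 130 124 120]]
```

```bash
python3 -c "
from plant import ticket
print(ticket.sign_off())"
```

```text
the job is handed in; nothing more can be done
None
```

The job is handed in, with no verdict returned: the lever went to idle first, the pack is home against the stop with the catch up, and the lever stands at about 0.745 rad against a marker I measured at 0.74–0.77 rad. I overshot to about 0.83 rad while fine-adjusting and pushed it back, and the marker and bystanders were not touched.

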